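# Cock and fire the disc-shooting game

## Robot

A 6-joint arm with a two-finger parallel gripper is mounted at the origin on the work surface. World frame = base frame: x ahead of the robot, y to its left, z up, the work surface at z = 0. Lengths are in m, angles in rad, forces in N, time in s.
With the tool pointing down it reaches from about 0.4 to 0.825 m from the base axis. Payload 7 kg.
Tool frame: the origin (TCP) lies at the very end of the fingers, on their centre line; the grasp point (between the pads) lies arm.grip_point_offset behind it (arm.grip_point_offset is the distance from the TCP to the grasp point, in m); z points along the fingers, y is the line along which they close (so a half turn about z gives the same grasp; the last joint's range is limited). The gripper opens to 88 mm and grips with 3 to 60 N. Pads are 19 mm wide; open, the fingers measure 130 mm over their backs; the gripper's body (78 mm by 193 mm) begins 47 mm behind the grasp point.
Start: joints at [-0.881, 0.359, 0.012, 0, -1.224, -0.288], TCP at [0.264, -0.621, 0.227] pointing down, gripper open.
Joint ranges: [-3.07, 3.07], [-1.43, 2.12], [-1.02, 1.25], [-3.03, 1.67], [-3.05, -0], [-3.03, 3.03]. Speed limits (rad/s): [2.39, 2.39, 3.01, 3.14, 3.14, 3.14].

## Interface

Orientations are given as [roll, pitch, yaw] about the fixed x, y, z axes, in that order (R = Rz(yaw) Ry(pitch) Rx(roll)).
In Python, from station import arm gives the robot as it stands.
- The arm moves only by the shell command python3 -m crank 'ROWS' [OPENING] [FORCE]. ROWS is JSON, a list of rows, each an object of numbers: "dx", "dy", "dz": the shift along the tool's x, y, z in cm; "wx", "wy", "wz": the turn, a rotation vector about the tool's x, y, z in degrees. A call has exactly 10 rows; each row is the pose to reach, as a shift and turn from the pose commanded when the call began, along the tool's axes at that moment; what a row does not reach only later rows make up. A row lasts 1/8 s, in which the tool goes at most 62.5 mm and 10.7 degrees, less where a joint would pass 70% of its speed; a pose out of reach is approached as far as the arm can. A call with a gripper value outside its range is refused whole. OPENING is the finger opening in cm, from 0 to 8.76, set as the call begins (- or left out, the last holds). The fingers move at their own pace and stop on an object; FORCE is the grip in N (left out, the last holds). Time passes only in rows, so rows that repeat a pose let the fingers close, or fill a call up. It gives the time, the measured TCP pose, the force, the opening and the grip force at its end, in the units of the state.
- arm.get_state(): the state, without advancing time (a new reading comes with each control period).
- arm.grab_frame(name): name is "side" or "top" or "wrist"; returns the picture (420x560x3 uint8, red, green, blue); there is no depth.
- arm.calibration(name): a dict with "fx", "fy", "cx", "cy" (pixels), "world_from_camera" (4x4, takes a point from camera to world coordinates). Camera axes: x right, y down, z forward; pixel columns grow to the right and rows downward; lengths in m; the calibration is good to about 2 mm. A picture is of the moment at which its call begins: read the wrist's pose just before it. calibration takes no time and is no camera call; for the wrist camera it gives the pose at the moment of the call.
- arm.job_done(): hands the job in; it is judged then, once.
Trained networks look in the newest picture that a camera, given by its name, has taken for a name from the list of things; names that differ only in an ending like _2 or _b are one class to them, and where a whole thing is asked for, a point or a joint stands for the part that bears it (a point fixed in the world has none). Each returns a list of dicts, best first, with "confidence" (0 to 1); they miss things now and then, are a little off and sometimes report something else, mostly with a low value. They report only what shows in the picture. A call takes as long as a camera call.
- arm.find_in(camera, query): "centre" ([x, y, z] in m, in world coordinates, good to about 4 mm: the middle of the surface that is visible of it).
- arm.masks_of(camera, query): "pixels" (420x560 bool, what is visible of it).
- arm.mark_of(camera, query): "centre" ([x, y, z] in m, in world coordinates, good to about 4 mm: a listed point, or the origin of a listed thing).
The state is a dict: "t": time; "q": joint angles; "qd": joint speeds; "joint_efforts": joint torques, N m; "eef_pos": TCP position; "ee_rot": TCP orientation; "force": force on the tool from outside, world axes, zero at the start; "moment": the same for the moment, N m; "width": finger opening in m; "gripper_force": force on a finger pad.
Only numpy, scipy, OpenCV 4.12 (cv2) and the standard library are available. Lean on these libraries where they do the work, as an engineer would, in place of code of your own. Each camera call takes 0.05 s, during which the arm holds its last target. There are 200 camera calls.

## Task

On the toy-shop counter stands a wooden disc-shooting game. Draw its spring striker back by the cross-bar handle until you feel the sear catch, easing off as soon as it meets the soft rubber pad just beyond so that you do not strain it, and let go with the striker cocked; then press the release pad on the housing, without leaning hard on it, so that the striker shoots the disc along the lane into the end pocket. Do not touch the disc, leave the other things on the counter where they are, and take your hand off at the end.

Things in the scene. Friction and masses are not known exactly. Their poses are not given: they have to be found in the camera images.
- game: Disc-shooting game fixed to the counter. Origin on the counter (z = 0) under the middle of its grey housing (120 long x 84 wide x 82 high, mm); +x is the shooting direction. From the housing's front (x = +60) a lane 54 wide, floor 30 up, walls 46 high, runs to x = +212; then the pocket, a walled box to x = +320, floor 8 up. The handle sticks out behind (x = -60) and is drawn along -x.
- handle (a point): Centre of the striker's cross-bar handle: round bar 18 mm thick, 70 mm long along the game's y, 70 mm above the counter; at rest x = -108, y = 0 mm in the game's frame, 48 mm behind the housing. A 16 mm wide post below it joins the rod (top at 45 mm height): fingertips may go down to 50 mm height before and behind the bar. It moves with the striker.
- striker (a joint): How far the striker is drawn back (m): 0 = home, grows as the handle goes along the game's -x (a shot overswings to -0.02). Spring: 0.22 N per mm of draw. The sear catches somewhere between 28 and 46 mm (a hidden clamped collar sets it); in the 25 mm before that the pull is up to 3 N higher, as the collar rides over the sear. Once caught it stays when let go; not caught, it shoots forward.
- buffer: Rubber overtravel pad hidden in the housing's rear (its frame is the game's). The striker's collar meets it 2 mm after the sear has caught; it then pushes back 3 N more per mm of further draw, on top of the spring. It must not be loaded over 16 N (5 mm).
- trip (a joint): How far the release pad (with the sear below it) is pressed down (m): 0 = up, 0.012 = bottom. Sprung: 1 N at 0 and 0.2 N more per mm, plus about 2 N of rubbing when cocked. The striker is freed at about 6 to 7 mm. It springs up again by itself.
- trip_top (a point): Centre of the top face of the release pad, a flat black square 34 x 34 mm on a short stem on the housing's roof; at rest 98 mm above the counter, at x = -8, y = 0 mm in the game's frame. It is pressed straight down. Keep the force on it under 25 N.
- disc: Wooden disc 44 mm in diameter, 16 mm thick, lying flat on the lane floor 2 to 8 mm in front of the striker's head. Origin at the centre of its underside. Not to be touched by the robot.
- spare_disc_a: Bystander: a disc like the other, 44 mm across, 16 mm thick, flat on the counter beside the lane. Origin under its centre.
- spare_disc_b: Bystander: another such disc on the counter beside the housing.
- toy_car: Bystander: toy car 90 x 48 x 51 mm, beside the housing. Origin under its centre.
- card_game: Bystander: flat blue box 95 x 65 x 30 mm. Origin under its centre.
- ring_stacker: Bystander: stack of rings on a round foot 80 mm across, 76 mm high, beside the housing. Origin under its centre.
- pencil_cup: Bystander: white cup 72 mm across, 85 mm high. Origin under its centre.
- notebook: Bystander: red notebook 150 x 105 x 14 mm lying flat. Origin under its centre.

How it is judged:
On the way:
1. the striker is cocked: held back by its sear with no hand on it, the disc still waiting in the lane (value of joint striker above 0.022 m and contact force between each of the arm, the fingers and striker below 0.3 N and distance of disc from where it was at the start of the episode below 0.01 m), for 0.4 s.
At the end, for the whole second after the job is handed in: The disc lies at rest inside the end pocket (its underside less than 20 mm above the pocket's floor), the striker is home (within 6 mm), the release pad is up again (within 3 mm), and the robot touches nothing (x of disc in the frame of game between 0.215 and 0.32 m and y of disc in the frame of game between -0.055 and 0.055 m and z of disc in the frame of game below 0.028 m and linear speed of disc below 0.03 m/s and value of joint striker between -0.006 and 0.006 m and value of joint trip below 0.003 m).
It fails at once if the overtravel pad is loaded with more than 16 N (contact force between buffer and anything else above 16 N).
It fails at once if the release pad is pressed with more than 25 N (contact force between the fingers and trip above 25 N).
It fails at once if the robot touches the disc (contact force between any of the fingers, the arm and disc above 0.5 N).
It fails at once if a bystander is moved by more than 20 mm (distance of any of spare_disc_a, spare_disc_b, toy_car, card_game, ring_stacker, pencil_cup, notebook from where it was at the start of the episode above 0.02 m).
It also fails if it takes over 64 s, if anything falls off the work surface, if the arm or the gripper's body presses on something with over 40 N, if the wrist force passes 120 N, or if a joint passes its speed limit or range.

## Working session

There is one attempt and no reset: what is moved stays moved. The work goes in short steps, Python scripts to look and compute and a shell command to move; the robot and the scene stay as the last step left them, time stands still between calls to the robot, and variables do not carry over. Pictures are saved under pics/ and viewed, at most 10 in all, crops included, and the job is handed in when it is done.

```bash
mkdir -p pics; ls; python3 - <<'E'
from station import arm
import cv2,numpy as np
s=arm.get_state();print(s['t'],s['eef_pos'],s['ee_rot'],s['width'],arm.grip_point_offset)
a=arm.grab_frame('side');b=arm.grab_frame('top')
cv2.imwrite('pics/a.png',a[:,:,::-1]);cv2.imwrite('pics/b.png',b[:,:,::-1])
for c in('side','top'):
  for q in('game','handle','trip_top','disc','toy_car','ring_stacker','pencil_cup','card_game','notebook'):
    print(c,q,[(np.round(d['centre'],3).tolist(),round(d['confidence'],2)) for d in arm.mark_of(c,q)][:3])
E
```

```text
pics
0.0 [ 0.26376484 -0.62079913  0.22563347] [ 3.13997691e+00 -1.06213341e-04 -2.73993753e+00] 0.08737558367522912 0.0188
side game [([0.614, 0.084, 0.0], 0.69), ([0.554, -0.033, -0.003], 0.26)]
side handle [([0.511, 0.105, 0.069], 0.73)]
side trip_top [([0.609, 0.085, 0.097], 0.52)]
side disc [([0.433, 0.388, 0.0], 0.65), ([0.702, 0.068, 0.032], 0.57)]
side toy_car [([0.553, -0.032, -0.002], 0.68)]
side ring_stacker [([0.609, 0.248, 0.0], 0.86)]
side pencil_cup [([0.706, 0.247, 0.001], 0.91)]
side card_game [([0.675, -0.054, -0.002], 0.95)]
side notebook [([0.434, 0.386, -0.001], 0.68)]
top game [([0.614, 0.082, 0.0], 0.85)]
top handle [([0.51, 0.106, 0.065], 0.69)]
top trip_top [([0.604, 0.084, 0.099], 0.48)]
top disc [([0.706, 0.067, 0.028], 0.77)]
top toy_car [([0.554, -0.035, -0.001], 0.82)]
top ring_stacker [([0.609, 0.248, 0.001], 0.69), ([0.709, 0.246, -0.001], 0.54)]
top pencil_cup [([0.707, 0.249, -0.0], 0.71)]
top card_game [([0.683, -0.051, -0.001], 0.68)]
top notebook [([0.435, 0.387, 0.004], 0.58), ([0.712, 0.249, 0.0], 0.53)]
```

View pics/a.png

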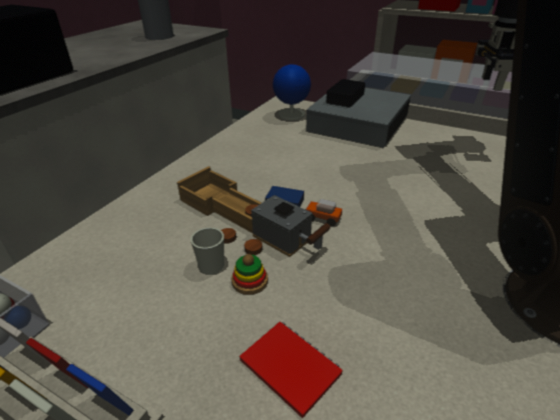

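View pics/b.png

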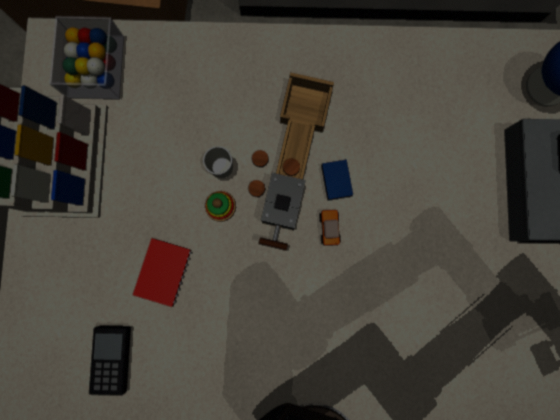

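The side view shows the game running from its handle at about (315,235) to the pocket at (205,190). In the top view the handle is at (273,243), the release pad at (283,202), the disc at (291,168) and the pocket at (307,103). The car at (330,227) and ring stacker at (220,206) are well clear of the handle. Next I'll refine the game pose by fitting its known shape to the masks.

```bash
cat > h.py <<'E'
from station import arm
import cv2,numpy as np
from scipy.optimize import minimize
B=[(-60,60,-42,42,0,82),(60,212,-32,32,0,46),(212,320,-55,55,0,46),(-25,9,-17,17,82,98),(-117,-99,-35,35,61,79),(-108,-60,-6,6,33,45)]
def corners(b): return np.array([[x,y,z] for x in b[:2] for y in b[2:4] for z in b[4:]])/1000
def proj(cal,P):
    T=np.linalg.inv(cal['world_from_camera']); p=P@T[:3,:3].T+T[:3,3]
    return np.c_[cal['fx']*p[:,0]/p[:,2]+cal['cx'],cal['fy']*p[:,1]/p[:,2]+cal['cy']]
def world(p,P):
    c,s=np.cos(p[2]),np.sin(p[2]); return P@np.array([[c,s,0],[-s,c,0],[0,0,1]])+[p[0],p[1],0]
def render(cal,p):
    im=np.zeros((420*4,560*4),np.uint8)
    for b in B: cv2.fillConvexPoly(im,cv2.convexHull(np.round((proj(cal,world(p,corners(b)))+.5)*4).astype(np.int32)),255)
    return cv2.resize(im,(560,420),interpolation=cv2.INTER_AREA)/255.
E
python3 - <<'E'
from h import *
M={}
for c in('side','top'):
    f=arm.grab_frame(c); m=arm.masks_of(c,'game'); print(c,[(d['confidence'],int(d['pixels'].sum())) for d in m][:3])
    M[c]=(f,m[0]['pixels'].astype(float),arm.calibration(c))
def cost(p,cs): return sum(np.abs(render(M[c][2],p)-M[c][1]).sum()/M[c][1].sum() for c in cs)
for cs in(['top'],['side'],['side','top']):
    r=minimize(cost,[.614,.083,-.2],args=(cs,),method='Nelder-Mead',options=dict(initial_simplex=[[.614,.083,-.2],[.622,.083,-.2],[.614,.091,-.2],[.614,.083,-.12]]))
    print(cs,np.round(r.x,4),r.fun)
p=r.x
g=lambda x,y,z:np.round(world(p,np.array([[x,y,z]])/1000)[0],4)
print('handle',g(-108,0,70),'trip',g(-8,0,98))
o=M['top'][0][:,:,::-1].copy(); o=cv2.resize(o[60:270,180:390],(800,800)[:2] and (600,600))
k=600/210
for b in B: cv2.polylines(o,[cv2.convexHull(np.round((proj(M['top'][2],world(p,corners(b)))-[180,60])*k).astype(np.int32))],True,(0,255,0),1)
cv2.imwrite('pics/c.png',o)
E
```

```text
side [(0.74, 5773)]
top [(0.7, 5723), (0.65, 212)]
['top'] [ 0.6143  0.0878 -0.208 ] 0.148661232796456
['side'] [ 0.6158  0.0837 -0.202 ] 0.10465011225345845
['side', 'top'] [ 0.6148  0.087  -0.2105] 0.2683482281349705
handle [0.5092 0.1096 0.07  ] trip [0.607  0.0887 0.098 ]
```

View pics/c.png

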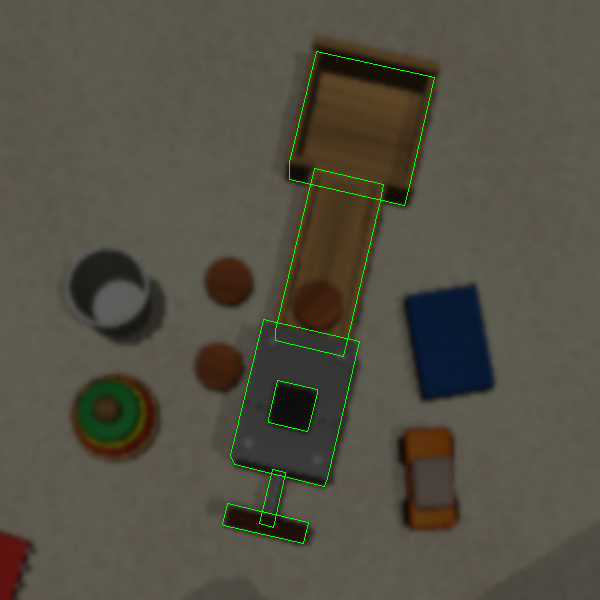

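The overlay matches the housing, pad, rod and handle in the crop, so the game is at about (0.615, 0.086) with yaw −0.208. The handle is at about (0.5095, 0.1085). I'll move above the handle with the finger line along the game's x.

```bash
python3 -m crank '[{"dx":-5,"dy":5.7,"dz":0,"wz":-8},{"dx":-9,"dy":10,"dz":0,"wz":-15},{"dx":-13,"dy":14.5,"dz":1,"wz":-22},{"dx":-17,"dy":19,"dz":2,"wz":-29},{"dx":-21,"dy":23.5,"dz":3,"wz":-36},{"dx":-25,"dy":28,"dz":3,"wz":-43},{"dx":-29,"dy":32.5,"dz":3,"wz":-50},{"dx":-33,"dy":37,"dz":4,"wz":-55.1},{"dx":-37,"dy":41.5,"dz":4,"wz":-55.1},{"dx":-41,"dy":46,"dz":4,"wz":-55.1}]' 3.2 10
cat > d.py <<'E'
from h import *
import sys
from scipy.spatial.transform import Rotation as R
s=arm.get_state();P=np.array([float(v) for v in sys.argv[1:4]]);yaw=float(sys.argv[4])
r=R.from_euler('xyz',s['ee_rot']);t=R.from_euler('xyz',[np.pi,0,yaw])
print('t',s['t'],s['eef_pos'],s['ee_rot'],'F',s['force'],'d cm',np.round(r.inv().apply(P-s['eef_pos'])*100,2),'w',np.round((r.inv()*t).as_rotvec(degrees=True),2))
E
python3 d.py .5095 .1085 .15 -1.779
```

```text
t 1.2 [ 0.26394986 -0.62122198  0.22654066] [ 3.14152715e+00 -2.03460551e-05 -2.73977483e+00] F [0.6361214  0.71294407 0.62536709] d cm [-51.14  57.56   7.66] w [  0.     0.   -55.05]$[0]: bad value
```

```bash
python3 -m crank '[{"dx":-5,"dy":5.7,"dz":0,"wx":0,"wy":0,"wz":-8},{"dx":-9,"dy":10,"dz":0,"wx":0,"wy":0,"wz":-15},{"dx":-13,"dy":14.5,"dz":1,"wx":0,"wy":0,"wz":-22},{"dx":-17,"dy":19,"dz":2,"wx":0,"wy":0,"wz":-29},{"dx":-21,"dy":23.5,"dz":3,"wx":0,"wy":0,"wz":-36},{"dx":-25,"dy":28,"dz":3,"wx":0,"wy":0,"wz":-43},{"dx":-29,"dy":32.5,"dz":3,"wx":0,"wy":0,"wz":-50},{"dx":-33,"dy":37,"dz":4,"wx":0,"wy":0,"wz":-55.1},{"dx":-37,"dy":41.5,"dz":4,"wx":0,"wy":0,"wz":-55.1},{"dx":-41,"dy":46,"dz":4,"wx":0,"wy":0,"wz":-55.1}]' 3.2 10
python3 d.py .5095 .1085 .15 -1.779
```

```text
t: 2.45
eef_pos: [0.4618, -0.0355, 0.187]
ee_rot: [-3.141, 0.0, -1.778]
force: [1.6, -0.8, -0.3]
width: 0.032
gripper_force: 0.0
t 2.45 [ 0.46180059 -0.03545027  0.18701703] [-3.14054913e+00  4.30573174e-04 -1.77758648e+00] F [ 1.63230684 -0.80229457 -0.29415177] d cm [-15.07  -1.71   3.71] w [-0.06  0.02  0.08]
```

```bash
python3 -m crank '[{"dx":-4,"dy":-0.5,"dz":1,"wx":0,"wy":0,"wz":0},{"dx":-8,"dy":-1,"dz":2,"wx":0,"wy":0,"wz":0},{"dx":-12,"dy":-1.5,"dz":4,"wx":0,"wy":0,"wz":0},{"dx":-14,"dy":-1.7,"dz":6,"wx":0,"wy":0,"wz":0},{"dx":-15.1,"dy":-1.7,"dz":7.5,"wx":0,"wy":0,"wz":0},{"dx":-15.1,"dy":-1.7,"dz":8,"wx":0,"wy":0,"wz":0},{"dx":-15.1,"dy":-1.7,"dz":8,"wx":0,"wy":0,"wz":0},{"dx":-15.1,"dy":-1.7,"dz":8,"wx":0,"wy":0,"wz":0},{"dx":-15.1,"dy":-1.7,"dz":8,"wx":0,"wy":0,"wz":0},{"dx":-15.1,"dy":-1.7,"dz":8,"wx":0,"wy":0,"wz":0}]'
python3 - <<'E'
from h import *
for c in('wrist','top','side'):
    f=arm.grab_frame(c); 
    for q in('handle','trip_top'): print(c,q,[(np.round(d['centre'],4).tolist(),d['confidence']) for d in arm.mark_of(c,q)])
    if c=='wrist': cv2.imwrite('pics/d.png',f[:,:,::-1]); 
    if c=='side': cv2.imwrite('pics/e.png',cv2.resize(f[170:290,220:380,::-1],(800,600)))
E
python3 d.py .5095 .1085 .055 -1.779
```

```text
t: 3.7
eef_pos: [0.5093, 0.1066, 0.107]
ee_rot: [-3.141, 0.001, -1.779]
force: [0.3, -0.3, -0.8]
width: 0.0321
gripper_force: 0.0
wrist handle []
wrist trip_top [([0.6058, 0.086, 0.0961], 0.85)]
top handle []
top trip_top []
side handle [([0.5132, 0.1087, 0.0702], 0.79)]
side trip_top [([0.6087, 0.0834, 0.094], 0.73)]
t 4.15 [0.50908849 0.1067769  0.10651402] [ 3.14148822e+00 -6.66082931e-05 -1.77808901e+00] F [-0.55339349  0.89590274  0.10515682] d cm [-0.18 -0.01  5.15] w [ 0.01 -0.    0.05]
```

View pics/d.png

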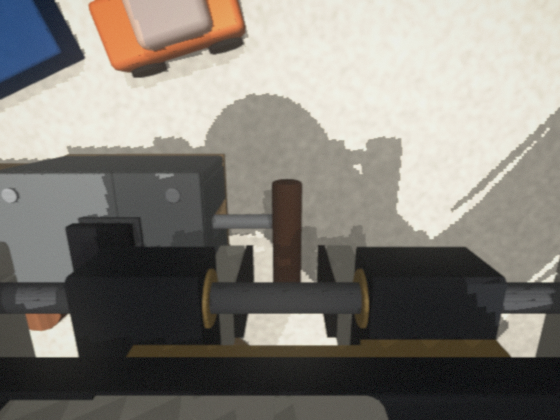

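View pics/e.png

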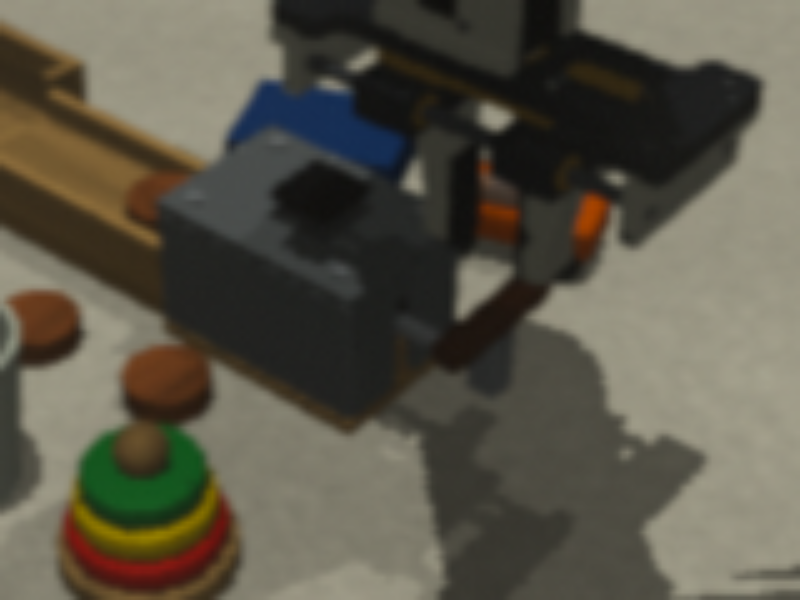

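The wrist view shows the bar at column ~287, midway between the fingers at columns ~252 and ~318, and the housing is clear of the front finger. The side crop agrees. I'll go down straddling the bar.

```bash
python3 -m crank '[{"dx":-0.1,"dy":0,"dz":0.8,"wx":0,"wy":0,"wz":0},{"dx":-0.1,"dy":0,"dz":1.6,"wx":0,"wy":0,"wz":0},{"dx":-0.1,"dy":0,"dz":2.4,"wx":0,"wy":0,"wz":0},{"dx":-0.1,"dy":0,"dz":3.2,"wx":0,"wy":0,"wz":0},{"dx":-0.1,"dy":0,"dz":4,"wx":0,"wy":0,"wz":0},{"dx":-0.1,"dy":0,"dz":4.5,"wx":0,"wy":0,"wz":0},{"dx":-0.1,"dy":0,"dz":5,"wx":0,"wy":0,"wz":0},{"dx":-0.1,"dy":0,"dz":5,"wx":0,"wy":0,"wz":0},{"dx":-0.1,"dy":0,"dz":5,"wx":0,"wy":0,"wz":0},{"dx":-0.1,"dy":0,"dz":5,"wx":0,"wy":0,"wz":0}]'
```

```text
t: 5.4
eef_pos: [0.5095, 0.1078, 0.0568]
ee_rot: [-3.141, 0.0, -1.778]
force: [0.2, 0.5, -0.2]
width: 0.032
gripper_force: 0.0
```

```bash
python3 -m crank '[{"dx":0,"dy":0.4,"dz":0,"wx":0,"wy":0,"wz":0},{"dx":0,"dy":0.8,"dz":0,"wx":0,"wy":0,"wz":0},{"dx":0,"dy":1.2,"dz":0,"wx":0,"wy":0,"wz":0},{"dx":0,"dy":1.6,"dz":0,"wx":0,"wy":0,"wz":0},{"dx":0,"dy":2.0,"dz":0,"wx":0,"wy":0,"wz":0},{"dx":0,"dy":2.4,"dz":0,"wx":0,"wy":0,"wz":0},{"dx":0,"dy":2.7,"dz":0,"wx":0,"wy":0,"wz":0},{"dx":0,"dy":2.9,"dz":0,"wx":0,"wy":0,"wz":0},{"dx":0,"dy":2.9,"dz":0,"wx":0,"wy":0,"wz":0},{"dx":0,"dy":2.9,"dz":0,"wx":0,"wy":0,"wz":0}]'
```

```text
t: 6.65
eef_pos: [0.4811, 0.1137, 0.0567]
ee_rot: [-3.141, 0.0, -1.778]
force: [5.0, -2.1, -0.8]
width: 0.0319
gripper_force: 2.2
```

```bash
python3 -m crank '[{"dx":0,"dy":0.1,"dz":0,"wx":0,"wy":0,"wz":0},{"dx":0,"dy":0.2,"dz":0,"wx":0,"wy":0,"wz":0},{"dx":0,"dy":0.3,"dz":0,"wx":0,"wy":0,"wz":0},{"dx":0,"dy":0.4,"dz":0,"wx":0,"wy":0,"wz":0},{"dx":0,"dy":0.5,"dz":0,"wx":0,"wy":0,"wz":0},{"dx":0,"dy":0.6,"dz":0,"wx":0,"wy":0,"wz":0},{"dx":0,"dy":0.6,"dz":0,"wx":0,"wy":0,"wz":0},{"dx":0,"dy":0.6,"dz":0,"wx":0,"wy":0,"wz":0},{"dx":0,"dy":0.6,"dz":0,"wx":0,"wy":0,"wz":0},{"dx":0,"dy":0.6,"dz":0,"wx":0,"wy":0,"wz":0}]'
```

```text
t: 7.9
eef_pos: [0.4755, 0.115, 0.0567]
ee_rot: [-3.141, 0.0, -1.778]
force: [5.2, -3.1, -2.1]
width: 0.0322
gripper_force: 3.0
```

```bash
python3 -m crank '[{"dx":0,"dy":0.05,"dz":0,"wx":0,"wy":0,"wz":0},{"dx":0,"dy":0.1,"dz":0,"wx":0,"wy":0,"wz":0},{"dx":0,"dy":0.15,"dz":0,"wx":0,"wy":0,"wz":0},{"dx":0,"dy":0.2,"dz":0,"wx":0,"wy":0,"wz":0},{"dx":0,"dy":0.2,"dz":0,"wx":0,"wy":0,"wz":0},{"dx":0,"dy":0.2,"dz":0,"wx":0,"wy":0,"wz":0},{"dx":0,"dy":0.2,"dz":0,"wx":0,"wy":0,"wz":0},{"dx":0,"dy":0.2,"dz":0,"wx":0,"wy":0,"wz":0},{"dx":0,"dy":0.2,"dz":0,"wx":0,"wy":0,"wz":0},{"dx":0,"dy":0.2,"dz":0,"wx":0,"wy":0,"wz":0}]'
```

```text
t: 9.15
eef_pos: [0.4736, 0.1154, 0.0567]
ee_rot: [-3.141, 0.0, -1.778]
force: [6.3, -3.8, -1.3]
width: 0.0319
gripper_force: 3.1
```

```bash
python3 -m crank '[{"dx":0,"dy":0.05,"dz":0,"wx":0,"wy":0,"wz":0},{"dx":0,"dy":0.1,"dz":0,"wx":0,"wy":0,"wz":0},{"dx":0,"dy":0.15,"dz":0,"wx":0,"wy":0,"wz":0},{"dx":0,"dy":0.2,"dz":0,"wx":0,"wy":0,"wz":0},{"dx":0,"dy":0.2,"dz":0,"wx":0,"wy":0,"wz":0},{"dx":0,"dy":0.2,"dz":0,"wx":0,"wy":0,"wz":0},{"dx":0,"dy":0.2,"dz":0,"wx":0,"wy":0,"wz":0},{"dx":0,"dy":0.2,"dz":0,"wx":0,"wy":0,"wz":0},{"dx":0,"dy":0.2,"dz":0,"wx":0,"wy":0,"wz":0},{"dx":0,"dy":0.2,"dz":0,"wx":0,"wy":0,"wz":0}]'
```

```text
t: 10.4
eef_pos: [0.4718, 0.1158, 0.0567]
ee_rot: [-3.141, 0.0, -1.778]
force: [6.6, -3.7, -3.0]
width: 0.0322
gripper_force: 3.8
```

```bash
python3 -m crank '[{"dx":0,"dy":0.05,"dz":0,"wx":0,"wy":0,"wz":0},{"dx":0,"dy":0.1,"dz":0,"wx":0,"wy":0,"wz":0},{"dx":0,"dy":0.15,"dz":0,"wx":0,"wy":0,"wz":0},{"dx":0,"dy":0.2,"dz":0,"wx":0,"wy":0,"wz":0},{"dx":0,"dy":0.2,"dz":0,"wx":0,"wy":0,"wz":0},{"dx":0,"dy":0.2,"dz":0,"wx":0,"wy":0,"wz":0},{"dx":0,"dy":0.2,"dz":0,"wx":0,"wy":0,"wz":0},{"dx":0,"dy":0.2,"dz":0,"wx":0,"wy":0,"wz":0},{"dx":0,"dy":0.2,"dz":0,"wx":0,"wy":0,"wz":0},{"dx":0,"dy":0.2,"dz":0,"wx":0,"wy":0,"wz":0}]'
```

```text
t: 11.65
eef_pos: [0.4704, 0.1161, 0.0567]
ee_rot: [-3.14, 0.0, -1.778]
force: [10.7, -6.0, -5.7]
width: 0.0322
gripper_force: 5.8
```

The force rose by about 5 N over the last 2 mm, so the buffer is met and the sear has caught. I'll ease forward slowly.

```bash
python3 -m crank '[{"dx":0,"dy":-0.1,"dz":0,"wx":0,"wy":0,"wz":0},{"dx":0,"dy":-0.2,"dz":0,"wx":0,"wy":0,"wz":0},{"dx":0,"dy":-0.3,"dz":0,"wx":0,"wy":0,"wz":0},{"dx":0,"dy":-0.4,"dz":0,"wx":0,"wy":0,"wz":0},{"dx":0,"dy":-0.5,"dz":0,"wx":0,"wy":0,"wz":0},{"dx":0,"dy":-0.6,"dz":0,"wx":0,"wy":0,"wz":0},{"dx":0,"dy":-0.7,"dz":0,"wx":0,"wy":0,"wz":0},{"dx":0,"dy":-0.8,"dz":0,"wx":0,"wy":0,"wz":0},{"dx":0,"dy":-0.8,"dz":0,"wx":0,"wy":0,"wz":0},{"dx":0,"dy":-0.8,"dz":0,"wx":0,"wy":0,"wz":0}]'
```

```text
t: 12.9
eef_pos: [0.4769, 0.1145, 0.0565]
ee_rot: [3.141, -0.0, -1.778]
force: [-0.1, -0.3, -0.1]
width: 0.0318
gripper_force: 0.0
```

The force is zero with the finger moved off, so the striker stays cocked. I'll lift off and go over the pad.

```bash
python3 -m crank '[{"dx":0,"dy":-0.3,"dz":0,"wx":0,"wy":0,"wz":0},{"dx":0,"dy":-0.3,"dz":-1,"wx":0,"wy":0,"wz":0},{"dx":0,"dy":-0.3,"dz":-3,"wx":0,"wy":0,"wz":0},{"dx":0,"dy":-0.3,"dz":-5,"wx":0,"wy":0,"wz":0},{"dx":0,"dy":-0.3,"dz":-8,"wx":0,"wy":0,"wz":0},{"dx":0,"dy":-3,"dz":-9,"wx":0,"wy":0,"wz":0},{"dx":0,"dy":-6,"dz":-9,"wx":0,"wy":0,"wz":0},{"dx":0,"dy":-9,"dz":-9,"wx":0,"wy":0,"wz":0},{"dx":0,"dy":-12,"dz":-9,"wx":0,"wy":0,"wz":0},{"dx":0,"dy":-13.2,"dz":-9,"wx":0,"wy":0,"wz":0}]'
python3 -m crank '[{"dx":0,"dy":0,"dz":0,"wx":0,"wy":0,"wz":0},{"dx":0,"dy":0,"dz":0,"wx":0,"wy":0,"wz":0},{"dx":0,"dy":0,"dz":0,"wx":0,"wy":0,"wz":0},{"dx":0,"dy":0,"dz":0,"wx":0,"wy":0,"wz":0},{"dx":0,"dy":0,"dz":0,"wx":0,"wy":0,"wz":0},{"dx":0,"dy":0,"dz":0.5,"wx":0,"wy":0,"wz":0},{"dx":0,"dy":0,"dz":1,"wx":0,"wy":0,"wz":0},{"dx":0,"dy":0,"dz":1.5,"wx":0,"wy":0,"wz":0},{"dx":0,"dy":0,"dz":2,"wx":0,"wy":0,"wz":0},{"dx":0,"dy":0,"dz":2,"wx":0,"wy":0,"wz":0}]' 0 5
python3 - <<'E'
from h import *
f=arm.grab_frame('side'); cv2.imwrite('pics/f.png',cv2.resize(f[170:290,220:380,::-1],(800,600)))
for q in('handle','trip_top','disc'): print(q,[(np.round(d['centre'],4).tolist(),d['confidence']) for d in arm.mark_of('side',q)])
E
python3 d.py .6065 .0872 .098 -1.779
```

```text
t: 14.15
eef_pos: [0.6074, 0.0869, 0.1468]
ee_rot: [-3.141, -0.0, -1.779]
force: [-0.8, -0.4, -0.6]
width: 0.0319
gripper_force: 0.0
t: 15.4
eef_pos: [0.6059, 0.0872, 0.1259]
ee_rot: [3.141, -0.001, -1.778]
force: [-0.3, 0.0, 0.1]
width: 0.0005
gripper_force: 0.0
handle [([0.4828, 0.1162, 0.0721], 0.69)]
trip_top [([0.6065, 0.0846, 0.0968], 0.5)]
disc [([0.7031, 0.0665, 0.0332], 0.64)]
t 15.6 [0.60637265 0.08737963 0.12678747] [-3.14126031e+00  1.80595114e-04 -1.77810503e+00] F [ 0.48608504 -0.07231434  0.79310537] d cm [ 0.02 -0.02  2.88] w [-0.02  0.01  0.05]
```

View pics/f.png

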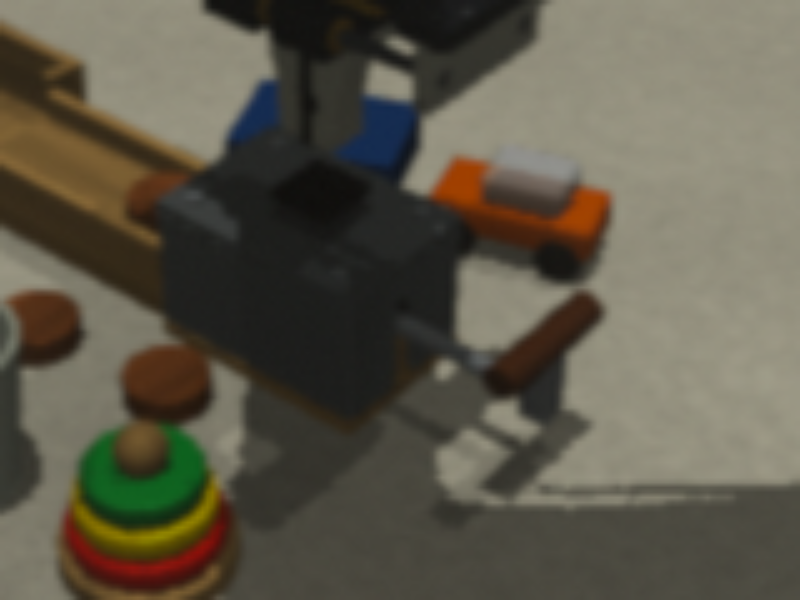

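The side crop shows the handle drawn back to about (545,340) in the crop. The disc is still at the head of the lane at (155,195), and the closed fingers are above the pad. Now I'll press.

```bash
python3 -m crank '[{"dx":0,"dy":0,"dz":0.7,"wx":0,"wy":0,"wz":0},{"dx":0,"dy":0,"dz":1.4,"wx":0,"wy":0,"wz":0},{"dx":0,"dy":0,"dz":2,"wx":0,"wy":0,"wz":0},{"dx":0,"dy":0,"dz":2.4,"wx":0,"wy":0,"wz":0},{"dx":0,"dy":0,"dz":2.7,"wx":0,"wy":0,"wz":0},{"dx":0,"dy":0,"dz":2.9,"wx":0,"wy":0,"wz":0},{"dx":0,"dy":0,"dz":3.1,"wx":0,"wy":0,"wz":0},{"dx":0,"dy":0,"dz":3.3,"wx":0,"wy":0,"wz":0},{"dx":0,"dy":0,"dz":3.4,"wx":0,"wy":0,"wz":0},{"dx":0,"dy":0,"dz":3.4,"wx":0,"wy":0,"wz":0}]'
```

```text
t: 16.85
eef_pos: [0.6063, 0.0874, 0.0924]
ee_rot: [-3.142, 0.0, -1.778]
force: [-0.1, -0.1, 1.0]
width: 0.0008
gripper_force: 0.4
```

```bash
python3 -m crank '[{"dx":0,"dy":0,"dz":0.1,"wx":0,"wy":0,"wz":0},{"dx":0,"dy":0,"dz":0.2,"wx":0,"wy":0,"wz":0},{"dx":0,"dy":0,"dz":0.25,"wx":0,"wy":0,"wz":0},{"dx":0,"dy":0,"dz":0.3,"wx":0,"wy":0,"wz":0},{"dx":0,"dy":0,"dz":0.3,"wx":0,"wy":0,"wz":0},{"dx":0,"dy":0,"dz":0.3,"wx":0,"wy":0,"wz":0},{"dx":0,"dy":0,"dz":0.3,"wx":0,"wy":0,"wz":0},{"dx":0,"dy":0,"dz":0.3,"wx":0,"wy":0,"wz":0},{"dx":0,"dy":0,"dz":0.3,"wx":0,"wy":0,"wz":0},{"dx":0,"dy":0,"dz":0.3,"wx":0,"wy":0,"wz":0}]'
python3 - <<'E'
from h import *
arm.grab_frame('side')
for q in('handle','disc'): print(q,[(np.round(d['centre'],4).tolist(),d['confidence']) for d in arm.mark_of('side',q)])
E
```

```text
t: 18.1
eef_pos: [0.6063, 0.0874, 0.0896]
ee_rot: [-3.142, 0.0, -1.778]
force: [-0.8, -0.6, 2.3]
width: 0.0003
gripper_force: 1.3
handle [([0.5094, 0.1092, 0.0719], 0.81)]
disc [([0.8518, 0.0373, 0.0117], 0.56)]
```

It fired, and the disc is now in the pocket. I'll lift away.

```bash
python3 -m crank '[{"dx":0,"dy":0,"dz":-1,"wx":0,"wy":0,"wz":0},{"dx":0,"dy":0,"dz":-2,"wx":0,"wy":0,"wz":0},{"dx":0,"dy":0,"dz":-4,"wx":0,"wy":0,"wz":0},{"dx":0,"dy":0,"dz":-6,"wx":0,"wy":0,"wz":0},{"dx":0,"dy":0,"dz":-8,"wx":0,"wy":0,"wz":0},{"dx":0,"dy":0,"dz":-10,"wx":0,"wy":0,"wz":0},{"dx":0,"dy":0,"dz":-12,"wx":0,"wy":0,"wz":0},{"dx":0,"dy":0,"dz":-12,"wx":0,"wy":0,"wz":0},{"dx":0,"dy":0,"dz":-12,"wx":0,"wy":0,"wz":0},{"dx":0,"dy":0,"dz":-12,"wx":0,"wy":0,"wz":0}]'
python3 - <<'E'
from h import *
f=arm.grab_frame('side'); cv2.imwrite('pics/g.png',cv2.resize(f[150:300,160:360,::-1],(800,600)))
for q in('handle','trip_top','disc'): print(q,[(np.round(d['centre'],4).tolist(),d['confidence']) for d in arm.mark_of('side',q)])
E
```

```text
t: 19.5
eef_pos: [0.6057, 0.0872, 0.2087]
ee_rot: [3.14, -0.001, -1.778]
force: [-0.7, -0.2, 0.5]
width: 0.0004
gripper_force: 0.0
handle [([0.5138, 0.1063, 0.0687], 0.66)]
trip_top [([0.6072, 0.0874, 0.0959], 0.64)]
disc [([0.7066, 0.2507, 0.0039], 0.58), ([0.8528, 0.0331, 0.0091], 0.4)]
```

View pics/g.png

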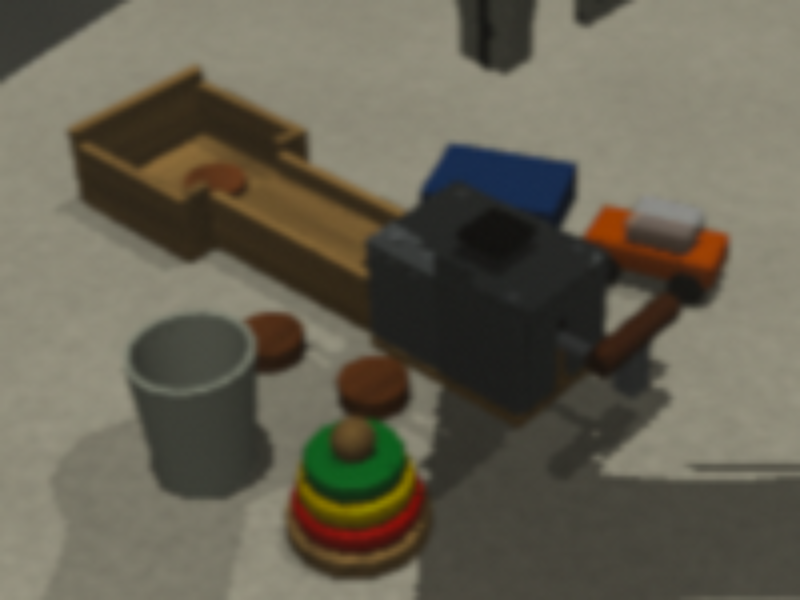

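The crop shows the disc lying in the pocket at about (220,180), the handle home at (640,330), the pad up at (495,235), and the hand clear of everything.

```bash
python3 -c "
from station import arm
print(arm.job_done())"
```

```text
the job is handed in; nothing more can be done
None
```

The job is handed in: the striker was cocked and fired, the last picture shows the disc in the end pocket, the handle home, the release pad up and the hand clear, and the judge's verdict was not shown.

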